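# Show a connecting rod to the inspection camera

## Robot

A 6-joint arm with a two-finger parallel gripper is mounted at the origin on the work surface. World frame = base frame: x ahead of the robot, y to its left, z up, the work surface at z = 0. Lengths are in m, angles in rad, forces in N, time in s.
With the tool pointing down it reaches from about 0.275 to 0.725 m from the base axis. Payload 15.9 kg.
Tool frame: the origin (TCP) lies at the very end of the fingers, on their centre line; the grasp point (between the pads) lies 19 mm behind it (ctrl.grip_depth is the distance from the TCP to the grasp point, in m); z points along the fingers, y is the direction in which the jaws open and shut (so a half turn about z gives the same grasp; the last joint's range is limited). The gripper opens to 85 mm and grips with 20 to 120 N. Pads are 22 mm wide; open, the fingers measure 114 mm over their backs; the gripper's body (76 mm by 85 mm) begins 54 mm behind the grasp point. The pads swing forward as they close: fully open they stand 13 mm farther back than shut.
Start: joints at [1.274, 0.213, -0.034, 1.323, 0, 1.571], TCP at [0.146, 0.478, 0.231] pointing down, gripper open.
Joint ranges: [-2.98, 2.98], [-0.74, 1.72], [-1.14, 1.35], [-2.1, 2.04], [-1.57, 1.44], [-3.14, 3.14]. Speed limits (rad/s): [1.89, 1.89, 2.39, 2.57, 3.14, 3.14].

## Interface

Orientations are given as a rotation vector (axis times angle).
In Python, from plant import ctrl gives the robot as it stands. Calls block until the motion is done:
- ctrl.reach(position, orientation): joint-space move of the TCP to a pose.
- ctrl.line_to(position, ori=None, rate=0.15): straight line of the TCP; ori=None keeps the orientation; rate is the mean speed in m/s.
- ctrl.movej(angles): joint-space move.
- ctrl.set_gripper(opening): opening from 0.0 (shut) to 1.0 (fully open); the grip force is fixed at half the most; returns when the fingers have stopped.
- ctrl.sleep(seconds).
- ctrl.ik(position, orientation): joint angles nearest the present ones, or None.
- ctrl.sense(): the state.
- ctrl.snapshot(name): name is "scene" or "top"; returns the picture (384x512x3 uint8, red, green, blue); there is no depth.
- ctrl.camera_info(name): a dict with "mtx" (3x3 intrinsics, pixels), "cam_to_world" (4x4, takes a point from camera to world coordinates). Camera axes: x right, y down, z forward; pixel columns grow to the right and rows downward; lengths in m; the calibration is good to about 2 mm. A picture is of the moment at which its call begins. camera_info takes no time and is no camera call.
A pose or a line that the arm cannot do raises ctrl.MotionError and nothing moves.
- ctrl.close_job(): hands the job in, once; it reports no verdict.
The state is a dict: "time": time; "joint_positions": joint angles; "qd": joint speeds; "joint_efforts": joint torques, N m; "ee_pos": TCP position; "ee_rot": TCP orientation; "wrist_force": force on the tool from outside, world axes, zero at the start; "torque": the same for the moment, N m; "gripper_width": opening from 0.0 (shut) to 1.0 (fully open).
Only numpy, scipy, OpenCV 4.12 (cv2) and the standard library are available. Lean on these libraries where they do the work, as an engineer would, in place of code of your own. Each camera call takes 0.05 s, during which the arm holds its last target. There are 200 camera calls.

## Task

Lift the connecting rod (the hung part with a big ring at its foot and a small eye at its top) up and off its hook, and hold it in the air in front of the inspection camera's lens: rod upright with the big ring at the bottom, the big ring centred on the lens axis straight above the tip of the focus pin, and its bore facing square to the lens. Finish while still holding it there, still; do not drop the rod, do not touch the camera or its pin, and leave the other hung parts and everything else on the bench in place.

Things in the scene. Friction and masses are not known exactly. Their poses are not given: they have to be found in the camera images.
- rod: Steel connecting rod, 0.3-0.6 kg, hung on any of the three hooks. Origin: centre of the small top eye; z up the rod, x along the bores (along the hook wire as hung), y across; same after a half turn about z. Eye: 28 mm hole, 18 mm long (x), 40 mm tall, flat sides facing +-y 42 mm apart, 24 mm tall: grip there from above. As hung, origin about 10 mm below the wire's centre line.
- rod_bore (a point): Centre of the rod's big ring, 100 mm below the rod's origin; same axes. Ring 64 mm outside (78 mm across y over the bolt lugs), bore 46 mm, 20 mm long along x. The beam from ring to eye is 24 mm wide in y, 16 mm thick in x.
- stand: Fixed hook stand, 360 mm wide. Origin on the bench under the crossbar's front, y along the crossbar (its top 212 mm up). Hooks at y = -120, 0, 120 mm run along -x: level 8 mm wire, centre 200 mm up, to x = -80 mm where the end turns up, top 10 mm above wire centre. Parts hang near x = -45 mm. The rod comes off when lifted 13 mm, then drawn along the stand's -x until its eye passes x = -95 mm.
- camstand: Inspection camera's fixed base plate (150 x 130 mm) with a column 284 mm tall near its +x end; origin: plate's centre, on the bench. The lens looks level along its -x. The camera is clamped on the column; its lens axis is 160 to 220 mm above the bench (varies).
- focus (a point): Focus point on the lens axis, 120 mm in front of the lens, 200 mm from the base plate's origin along its -x. Axes as camstand. A thin steel focus pin on the camera ends with its tip 45 mm straight below this point; its 6 mm wire runs from there back under the camera, 62 mm below the lens axis.
- lens (a point): Centre of the lens's front glass. Ring lamp 68 mm across just behind it, camera body 52 x 52 mm behind that. Axes as camstand.
- link: Other hung steel part, to be left: flat bar with two equal small eyes 85 mm apart. Origin: centre of its upper eye.
- collar: Other hung steel part, to be left: plain ring, 76 mm outside, 56 mm inside, 16 mm wide. Origin: its centre.
- screwdriver: Screwdriver lying on the bench, to be left. Origin under its middle.
- wrench: Wrench lying on the bench, to be left. Origin under its middle.
- piston: Aluminium piston standing on the bench, 72 mm across, 64 mm tall, to be left. Origin at its underside.
- oil: Black oil bottle, 70 mm across, 190 mm tall, to be left. Origin at its underside.
- tin: Open tin cup, 74 mm across, 85 mm tall, to be left. Origin at its underside.
- bearing: Steel bearing ring lying flat on the bench, 72 mm across, 18 mm thick, to be left. Origin at its underside.
Not all that is in view belongs to the job. Leave any orange or pink look-alike of the rod alone.

How it is judged:
By the outcome, as a careful person would: the job done as asked, in the order asked, and still so for the second after the job is handed in, while the arm keeps its last pose, push and grip.
It also fails if it takes over 38 s, if anything falls off the work surface, if the arm or the gripper's body presses on something with over 40 N, if the wrist force passes 120 N, or if a joint passes its speed limit or range.

## Working session

There is one attempt and no reset: what is moved stays moved. The work goes in short steps, each a Python script; the robot and the scene stay as the last script left them, time stands still between calls to the robot, and variables do not carry over. Pictures are saved under pics/ and viewed, about 8 in all and at most 12, crops included, and the job is handed in when it is done.

```bash
mkdir -p pics; ls
python3 - <<'E'
from plant import ctrl
import cv2,numpy as np
for n in("scene","top"):
    im=ctrl.snapshot(n); cv2.imwrite(f"pics/{n}0.png",cv2.resize(im[:,:,::-1],None,fx=1.56,fy=1.56,interpolation=cv2.INTER_CUBIC))
    cv2.imwrite(f"raw_{n}.png",im[:,:,::-1])
    c=ctrl.camera_info(n);print(n,np.round(c["mtx"],1).tolist(),np.round(c["cam_to_world"],3).tolist())
s=ctrl.sense();print(s)
E
```

```text
pics
scene [[347.8, 0.0, 250.6], [0.0, 347.8, 192.1], [0.0, 0.0, 1.0]] [[0.302, 0.61, -0.732, 1.324], [0.953, -0.208, 0.219, -0.266], [-0.018, -0.764, -0.645, 0.793], [0.0, 0.0, 0.0, 1.0]]
top [[380.3, 0.0, 256.9], [0.0, 380.3, 184.5], [0.0, 0.0, 1.0]] [[-0.003, -0.989, 0.148, 0.434], [-1.0, 0.003, -0.001, -0.025], [0.001, -0.148, -0.989, 1.204], [0.0, 0.0, 0.0, 1.0]]
{'time': 0.1, 'joint_positions': array([ 1.27400672e+00,  2.13336908e-01, -3.49508638e-02,  1.32350457e+00,
       -2.10752386e-05,  1.57078531e+00]), 'qd': array([ 2.84186727e-04, -2.28882110e-03,  3.80884472e-03, -2.34989224e-03,
       -1.29102527e-07,  4.57830932e-04]), 'joint_efforts': array([-1.53372948e-04, -6.87248325e+01,  4.87807453e+01,  1.22804302e-02,
       -3.51685264e-05, -2.27852621e-05]), 'ee_pos': array([0.14614722, 0.47786032, 0.23086873]), 'ee_rot': array([-4.64451009e-01, -3.10694270e+00,  1.55217104e-03]), 'wrist_force': array([0.03059257, 1.0150058 , 0.13116918]), 'torque': array([ 0.02051027,  0.04655357, -0.0370351 ]), 'gripper_width': 0.9977818900790909}
```

View pics/scene0.png

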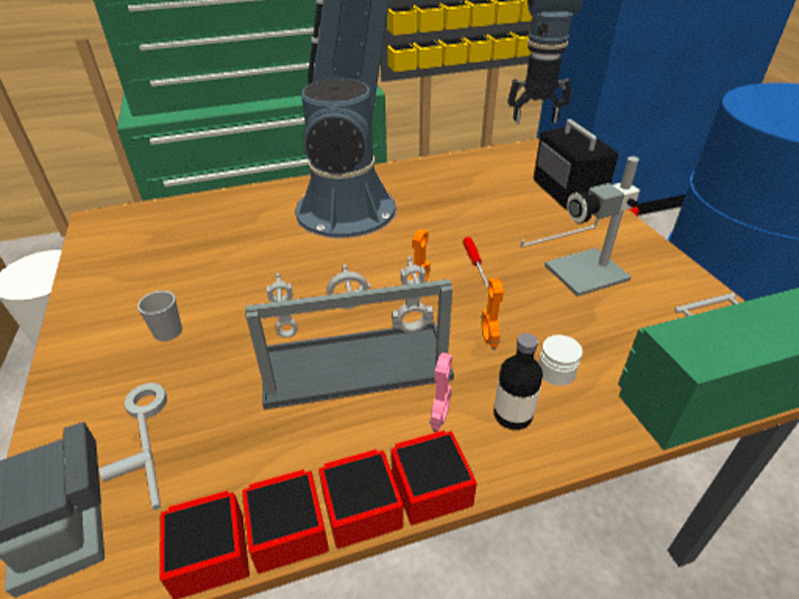

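View pics/top0.png

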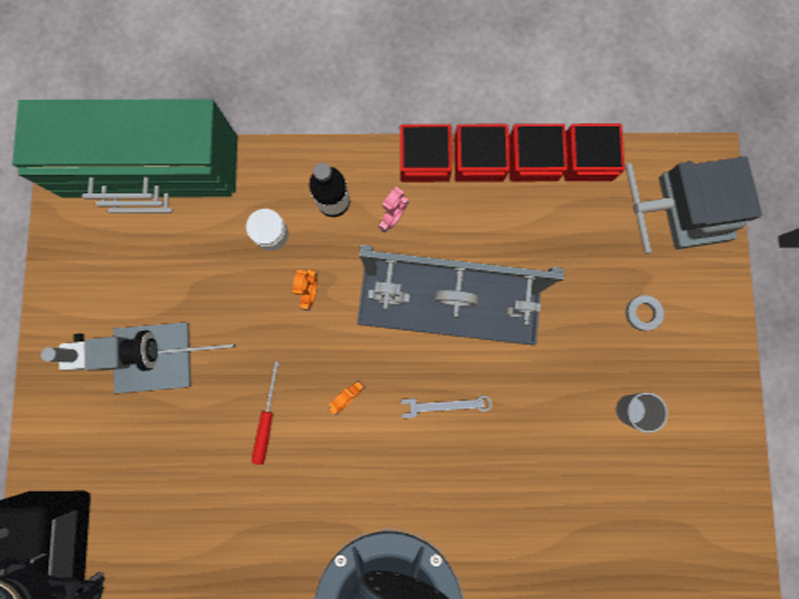

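Run:
```python
import cv2,numpy as np
t=cv2.imread("raw_top.png");s=cv2.imread("raw_scene.png")
def crop(i,x,y,w,h,f):return cv2.resize(i[y:y+h,x:x+w],None,fx=f,fy=f,interpolation=cv2.INTER_CUBIC)
a=np.vstack([crop(t,222,152,160,75,5),crop(t,20,198,160,45,5)]);cv2.imwrite("pics/c1.png",a)   # 800x(375+225)
b=np.vstack([crop(s,155,160,160,60,5),crop(s,320,97,160,60,5)]);cv2.imwrite("pics/c2.png",b)  # 300+300
```

```text
(no output)
```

View pics/c1.png

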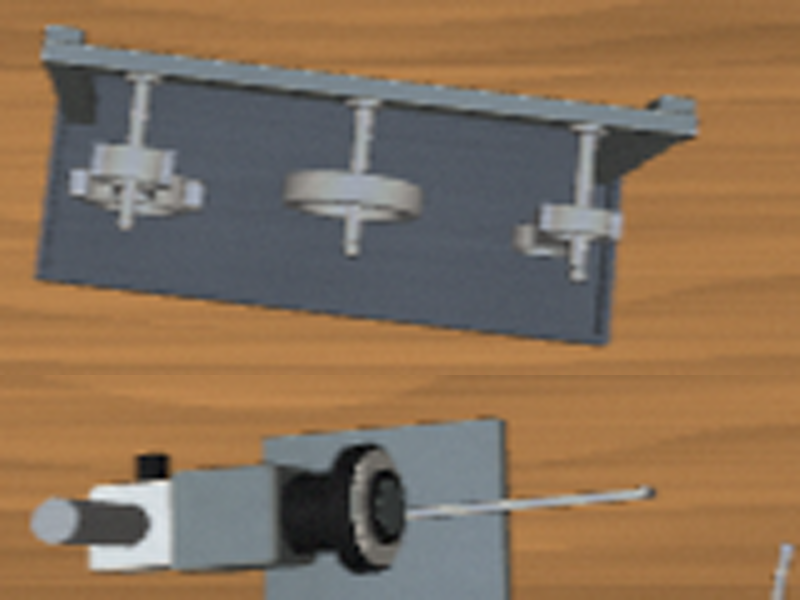

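View pics/c2.png

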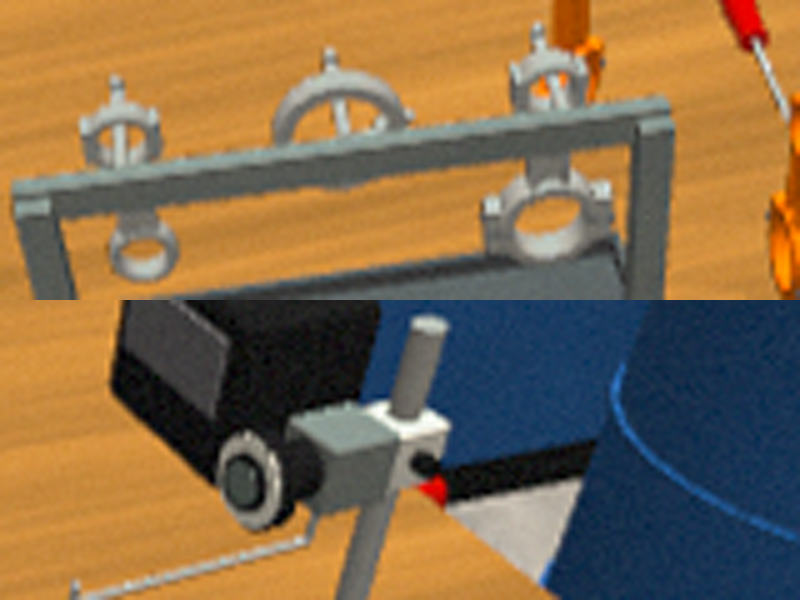

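```bash
cat > h.py <<'E'
from plant import ctrl
import numpy as np
def ray(n,p):
    c=ctrl.camera_info(n);K=np.array(c["mtx"]);T=np.array(c["cam_to_world"])
    d=T[:3,:3]@np.linalg.solve(K,[p[0],p[1],1.]);return T[:3,3],d/np.linalg.norm(d)
def plane(n,p,z):
    o,d=ray(n,p);return o+d*(z-o[2])/d[2]
def tri(pt,ps):
    A=np.zeros((3,3));b=np.zeros(3);R=[ray("top",pt),ray("scene",ps)]
    for o,d in R: M=np.eye(3)-np.outer(d,d);A+=M;b+=M@o
    x=np.linalg.solve(A,b);return x,np.linalg.norm((np.eye(3)-np.outer(R[0][1],R[0][1]))@(x-R[0][0]))*2
def crop(o,y0=0,f=5): return lambda X,Y:(o[0]+(X+.5)/f-.5,o[1]+(Y-y0+.5)/f-.5)
E
python3 - <<'E'
from h import *
np.set_printoptions(precision=4,suppress=True)
t1,t2,s1,s2=crop((222,152)),crop((20,198),375),crop((155,160)),crop((320,97),300)
T=[]
for n,a,b in [("tip+",t1(126,225),s1(538,28)),("tip0",t1(352,252),s1(330,52)),("tip-",t1(578,277),s1(117,80)),
 ("pin",t2(648,491),s2(75,585)),("lens",t2(388,505),s2(243,483)),("lug+",t1(78,185),s1(600,190)),("lug-",t1(193,195),s1(491,207))]:
    x,e=tri(a,b);T.append(x);print(n,x,"gap",round(e,4))
    if n[:3]=="tip":print("   plane top/scene",plane("top",a,.21),plane("scene",b,.21))
d=T[0]-T[2];print("tips dist",np.linalg.norm(d),"stand yaw",np.degrees(np.arctan2(-d[0],d[1])))
d=T[4]-T[3];print("lens-pin",d,np.linalg.norm(d[:2]),"cam yaw",np.degrees(np.arctan2(d[1],d[0])))
f=lambda X,Y:(X/1.5625,Y/1.5625)
P=[plane("top",t2(500,420),.012),plane("top",f(190,388),.012),plane("top",f(115,394),.012),plane("top",t2(265,437),.012)]
for p in P:print(p)
print([round(float(np.linalg.norm(P[i]-P[i-1])),4) for i in range(4)])
e=P[1]-P[0];print("yaw from -x edge",np.degrees(np.arctan2(e[0],-e[1]))) ; e=P[2]-P[1];print("long edge",np.degrees(np.arctan2(e[1],e[0])))
E
```

```text
tip+ [0.5519 0.0011 0.2053] gap 0.0015
   plane top/scene [0.5511 0.0003 0.21  ] [ 0.5582 -0.0003  0.21  ]
tip0 [ 0.537  -0.1182  0.2065] gap 0.001
   plane top/scene [ 0.5365 -0.1184  0.21  ] [ 0.5419 -0.1187  0.21  ]
tip- [ 0.5234 -0.2371  0.2062] gap 0.0006
   plane top/scene [ 0.523  -0.2366  0.21  ] [ 0.5287 -0.2369  0.21  ]
pin [0.4922 0.2731 0.1475] gap 0.0022
lens [0.4822 0.3956 0.195 ] gap 0.0002
lug+ [0.5871 0.0304 0.1024] gap 0.0015
lug- [ 0.581  -0.0368  0.1027] gap 0.0014
tips dist 0.23986866375379984 stand yaw -6.822090092134068
lens-pin [-0.01    0.1225  0.0475] 0.12290170207555345 cam yaw 94.6714305739945
[0.5439 0.4048 0.012 ]
[0.4146 0.3921 0.012 ]
[0.4034 0.5397 0.012 ]
[0.5336 0.5517 0.012 ]
[0.1472, 0.1299, 0.1479, 0.1308]
yaw from -x edge -84.38903337022158
long edge 94.36065372855197
```

```bash
cat >> h.py <<'E'
from scipy.spatial.transform import Rotation as Ro
def down(a):
    a=np.radians(a);y=np.array([np.cos(a),np.sin(a),0]);z=np.array([0,0,-1.])
    return Ro.from_matrix(np.column_stack([np.cross(y,z),y,z])).as_rotvec()
YS=-6.8; XS=np.array([np.cos(np.radians(YS)),np.sin(np.radians(YS)),0])
EYE=np.array([.5525,.0005,.19])+.035*XS      # rod origin as hung
YC=94.8; FOC=np.array([.4915,.273,.194])
def st(m):
    s=ctrl.sense();print(m,"t",round(s["time"],2),"p",np.round(s["ee_pos"],4),"F",np.round(s["wrist_force"],1),"w",round(s["gripper_width"],3),"j6",round(s["joint_positions"][5],2))
E
python3 - <<'E'
from h import *
import cv2
g=EYE.copy();g[2]=.168;O=down(90+YS)
ctrl.line_to([.146,.478,.38],rate=.25)
ctrl.reach(g+[0,0,.15],O);st("above")
for p in (FOC+[0,0,.16],FOC+[0,0,.08]):print("ik focus",ctrl.ik(p,down(YC-90)))
ctrl.line_to(g+[0,0,.06],rate=.2);st("near")
a=ctrl.snapshot("scene");b=ctrl.snapshot("top")
r=lambda i,x,y,w,h,f:cv2.resize(i[y:y+h,x:x+w,::-1],None,fx=f,fy=f,interpolation=cv2.INTER_CUBIC)
cv2.imwrite("pics/near.png",np.hstack([r(a,220,110,100,120,4),r(b,200,130,100,120,4)]))
E
```

```text
above t 3.17 p [ 0.5872 -0.0028  0.3181] F [ 0.6  0.7 -0.3] w 0.998 j6 0.11
ik focus [0.50701213 0.38053633 0.50497734 1.69523734 0.         1.99403265]
ik focus [0.50701213 0.34571449 0.25029479 1.47537663 0.         1.99403265]
near t 3.77 p [ 0.5875 -0.0033  0.2291] F [0.1 0.3 0.4] w 1.0 j6 0.11
```

View pics/near.png

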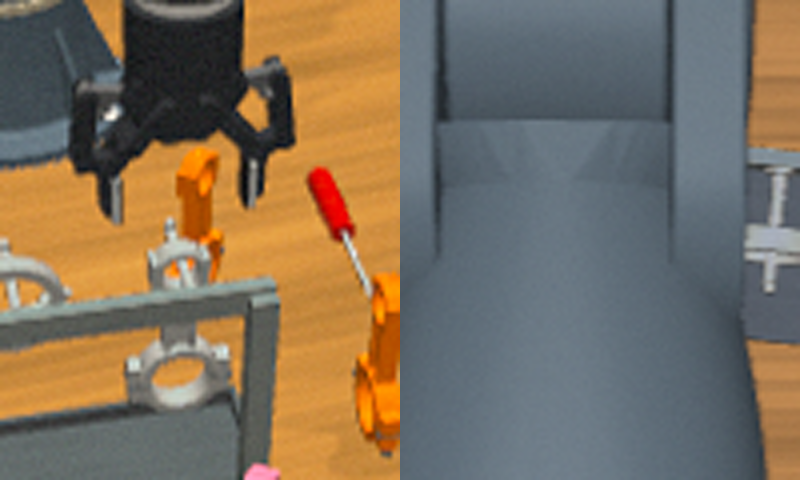

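The fingers straddle the eye and are centred on it: finger midpoint at column 182, eye at about 180. The orange decoy stands at x≈0.40, y≈0.08, clear of the draw path. Next I grip, lift and draw the rod off.

Run:
```python
from h import *
import cv2
g=EYE.copy();g[2]=.168
ctrl.line_to(g,rate=.1);st("down")
ctrl.set_gripper(0.0);st("grip")
w=ctrl.sense()["gripper_width"]
if .4<w<.6:
    p=np.array(ctrl.sense()["ee_pos"])
    ctrl.line_to(p+[0,0,.0135],rate=.05);st("lift")
    F0=ctrl.sense()["wrist_force"]
    ctrl.line_to(p+[0,0,.0135]-.03*XS,rate=.06);st("draw1")
    if np.linalg.norm(ctrl.sense()["wrist_force"][:2])<6:
        ctrl.line_to(p+[0,0,.0135]-.08*XS,rate=.08);st("draw2")
a=ctrl.snapshot("scene")
cv2.imwrite("pics/drawn.png",cv2.resize(a[100:240,200:330,::-1],None,fx=4,fy=4,interpolation=cv2.INTER_CUBIC))
```

```text
down t 4.62 p [ 0.5876 -0.0036  0.1687] F [ 0.1 -0.1 -0.1] w 1.001 j6 0.11
grip t 5.1 p [ 0.5876 -0.0036  0.1685] F [0.1 0.2 6.6] w 0.484 j6 0.11
lift t 5.53 p [ 0.5877 -0.0036  0.1821] F [-0.3  0.  -4.1] w 0.483 j6 0.11
draw1 t 6.18 p [ 5.580e-01 -1.000e-04  1.821e-01] F [-0.4 -0.6 -4.2] w 0.477 j6 0.12
draw2 t 6.96 p [0.5086 0.0058 0.1821] F [ 0.9  0.5 -3. ] w 0.488 j6 0.13
```

View pics/drawn.png

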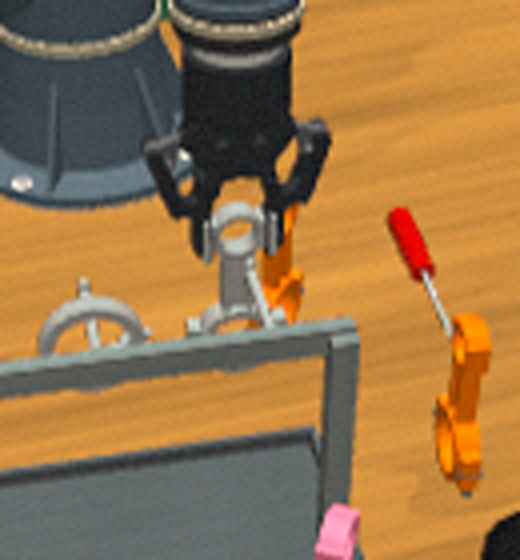

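The rod is off the hook and hanging upright in the fingers. Next I raise it and carry it to just above the focus point.

Run:
```python
from h import *
import cv2
p=np.array(ctrl.sense()["ee_pos"])
ctrl.line_to([p[0]-.02,p[1],.40],rate=.2);st("up")
O=down(YC-90); T=FOC+[0,0,.1-.0215]
ctrl.reach(T+[0,0,.12],O);st("over")
ctrl.line_to(T+[0,0,.02],rate=.12);ctrl.sleep(.3);st("near")
a=ctrl.snapshot("scene");b=ctrl.snapshot("top")
cv2.imwrite("r_s.png",a[:,:,::-1]);cv2.imwrite("r_t.png",b[:,:,::-1])
r=lambda i,x,y,w,h,f:cv2.resize(i[y:y+h,x:x+w,::-1],None,fx=f,fy=f,interpolation=cv2.INTER_CUBIC)
cv2.imwrite("pics/foc1.png",r(a,300,60,100,120,5));cv2.imwrite("pics/foc1t.png",r(b,60,180,130,90,6))
```

```text
up t 8.25 p [0.4885 0.0058 0.3993] F [ 1.  -0.5 -3.6] w 0.484 j6 0.13
over t 9.88 p [0.4916 0.2726 0.3925] F [-0.5 -0.4 -3.9] w 0.479 j6 1.99
near t 11.17 p [0.4916 0.2731 0.2928] F [-0.9  0.1 -4.8] w 0.482 j6 1.99
```

View pics/foc1.png

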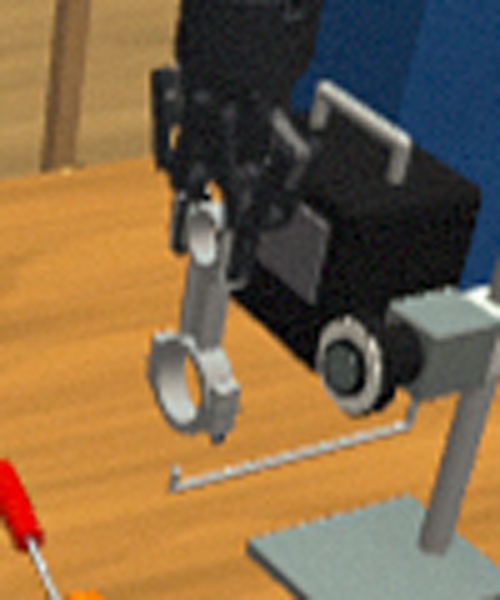

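View pics/foc1t.png

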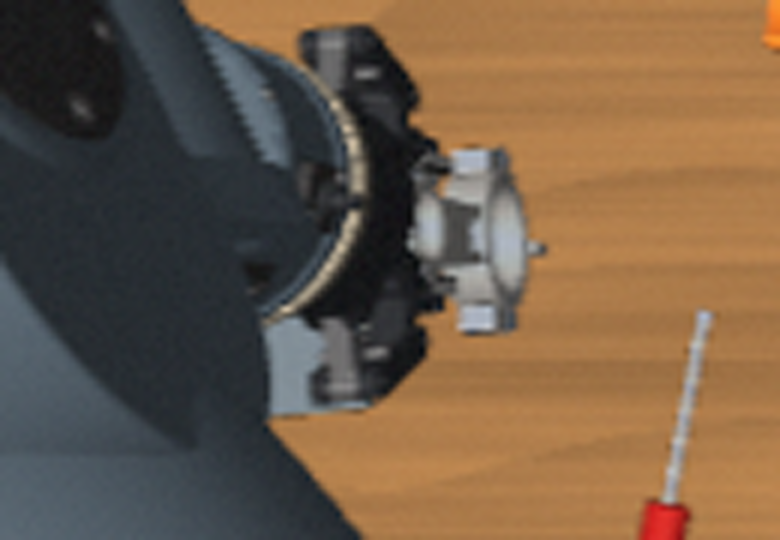

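```bash
cat >> h.py <<'E'
def proj(n,P):
    c=ctrl.camera_info(n);T=np.linalg.inv(np.array(c["cam_to_world"]));q=np.array(c["mtx"])@(T[:3,:3]@P+T[:3,3]);return q[:2]/q[2]
E
python3 - <<'E'
from h import *
import cv2
np.set_printoptions(precision=4,suppress=True)
s=crop((300,60));t=crop((60,180),0,6)
x,e=tri(t(508,235),s(179,382));print("front bore eye-measured",x,e)
x,e=tri(t(541,248),s(175,468));print("pin tip",x,e)
XC=np.array([np.cos(np.radians(YC)),np.sin(np.radians(YC)),0]);Y=np.cross([0,0,1],XC);Z=np.array([0,0,1.])
C=FOC+[0,0,.02]
print("pin pred",(proj("top",FOC-.045*Z)-[60,180])*6+2.5,(proj("scene",FOC-.045*Z)-[300,60])*5+2)
a=cv2.imread("r_s.png");b=cv2.imread("r_t.png")
ims=[]
for n,i,(ox,oy,w,h,f) in (("scene",a,(300,60,100,120,5)),("top",b,(60,180,66,100,6))):
    v=cv2.resize(i[oy:oy+h,ox:ox+w],None,fx=f,fy=f,interpolation=cv2.INTER_CUBIC)
    for r in(.023,.032):
        P=[(proj(n,C-.01*XC+r*(np.cos(k)*Y+np.sin(k)*Z))-[ox,oy])*f+f/2-.5 for k in np.linspace(0,6.283,60)]
        cv2.polylines(v,[np.int32(P)],True,(0,0,255) if r<.03 else (0,255,0),1)
    p=(proj(n,FOC-.045*Z)-[ox,oy])*f+f/2-.5;cv2.circle(v,tuple(np.int32(p)),3,(255,0,255),1)
    ims.append(v[:600])
b2=cv2.resize(b[195:245,120:160],None,fx=6,fy=6)
v=ims[0][:,:350]; cv2.imwrite("pics/ov.png",np.hstack([v,ims[1]]))
# also widen top overlay
ox,oy,w,h,f=110,180,60,100,6
u=cv2.resize(b[oy:oy+h,ox:ox+w],None,fx=f,fy=f,interpolation=cv2.INTER_CUBIC)
for r in(.023,.032):
    P=[(proj("top",C-.01*XC+r*(np.cos(k)*Y+np.sin(k)*Z))-[ox,oy])*f+f/2-.5 for k in np.linspace(0,6.283,60)]
    cv2.polylines(u,[np.int32(P)],True,(0,0,255) if r<.03 else (0,255,0),1)
p=(proj("top",FOC-.045*Z)-[ox,oy])*f+f/2-.5;cv2.circle(u,tuple(np.int32(p)),3,(255,0,255),1)
cv2.imwrite("pics/ov.png",np.hstack([v,u]))
E
```

```text
front bore eye-measured [0.4935 0.2658 0.2165] 0.00030629780798668626
pin tip [0.4921 0.2719 0.1491] 0.0038962616764634563
pin pred [534.6549 247.8074] [172.9731 467.8717]
```

View pics/ov.png

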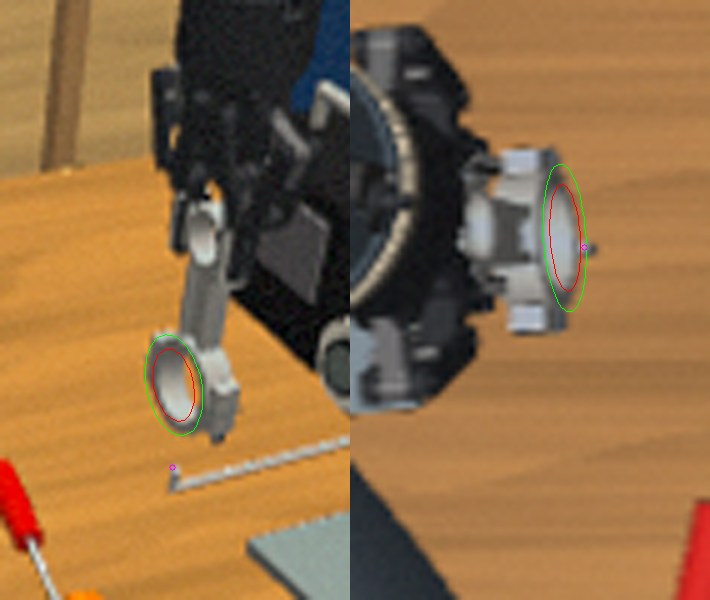

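Ring and pin agree with the predicted overlay to within about 2 mm. The ring sits roughly 1.5 mm too far toward the lens, so I correct that as I lower it the last 20 mm, then check again.

Run:
```python
from h import *
import cv2
T=FOC+[0,-.0015,.1-.0225]
ctrl.line_to(T,down(YC-90),rate=.04);ctrl.sleep(1.0);st("final")
XC=np.array([np.cos(np.radians(YC)),np.sin(np.radians(YC)),0]);Y=np.cross([0,0,1],XC);Z=np.array([0,0,1.])
V=[]
for n,(ox,oy,w,h,f) in (("scene",(318,105,70,70,6)),("top",(115,190,45,70,6))):
    i=ctrl.snapshot(n);cv2.imwrite(f"fin_{n}.png",i[:,:,::-1]);v=cv2.resize(i[oy:oy+h,ox:ox+w,::-1],None,fx=f,fy=f,interpolation=cv2.INTER_CUBIC)
    for r in(.023,.032):
        P=[(proj(n,FOC-.01*XC+r*(np.cos(k)*Y+np.sin(k)*Z))-[ox,oy])*f+f/2-.5 for k in np.linspace(0,6.283,60)]
        cv2.polylines(v,[np.int32(P)],True,(0,0,255) if r<.03 else (0,255,0),1)
    p=(proj(n,FOC-.045*Z)-[ox,oy])*f+f/2-.5;cv2.circle(v,tuple(np.int32(p)),3,(255,0,255),1);V.append(v)
cv2.imwrite("pics/fin.png",np.hstack(V))
```

```text
final t 12.94 p [0.4915 0.2715 0.2715] F [ 0.2 -0.5 -4.6] w 0.481 j6 1.99
```

View pics/fin.png

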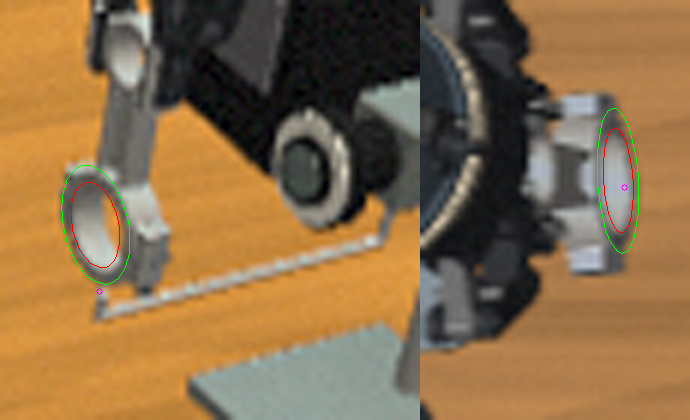

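Run:
```python
from h import *
ctrl.close_job();st("closed")
```

```text
the job is handed in; nothing more can be done
the job is handed in; nothing more can be done
```

I lifted the rod off its hook, held it upright at the focus point with the bore facing the lens, and handed the job in at about 13 s. It was still in the grip and still when I closed the job.

- **Route:** I gripped the rod by the eye's flat sides, lifted it 13.5 mm and drew it 80 mm off the hook. I then carried it high and lowered it from above onto the lens axis.
- **Grip:** The opening stayed at 0.48 of full, about 41 mm against the 42 mm eye. The readings I took showed no wrist force above about 7 N and no sign of contact during the draw.
- **Placing:** In the final pictures from both cameras, the ring matches its predicted outline to about 1 pixel, roughly 2–3 mm.
- **Not fully settled:**
  - The two cameras disagree by about 2 mm on the pin tip. In the scene view the tip looked 1–2 mm nearer the lens and higher than my estimate; I left this uncorrected because it is within the calibration error.
  - The estimates of the lens axis height ranged from 192.5 to 195 mm; I used 194 mm.
  - I last looked at the other hung parts just after the rod came off. Only the collar was clearly in that view, in place, and I did not check the bench items again.

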